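# Make up the press kit tray

## Robot

A 6-joint arm with a two-finger parallel gripper is mounted at the origin on the work surface. World frame = base frame: x ahead of the robot, y to its left, z up, the work surface at z = 0. Lengths are in m, angles in rad, forces in N, time in s.
With the tool pointing down it reaches from about 0.35 to 0.775 m from the base axis. Payload 7.3 kg.
Tool frame: the origin (TCP) lies midway between the tips of the shut fingers; the grasp point (between the pads) lies robot.grasp_offset behind it (robot.grasp_offset is the distance from the TCP to the grasp point, in m); z points along the fingers, x is the direction in which the jaws open and shut, and the axes are right-handed (so a half turn about z gives the same grasp; the last joint's range is limited). The gripper opens to 92 mm and grips with 3 to 60 N. Pads are 19 mm wide; open, the fingers measure 130 mm over their backs; the gripper's body (75 mm by 190 mm) begins 47 mm behind the grasp point.
Start: joints at [-1.352, 0.342, 1.524, -0, 1.275, -0.146], TCP at [0.187, -0.49, 0.227] pointing down, gripper open.
Joint ranges: [-2.53, 2.53], [-0.77, 2.02], [0.04, 2.7], [-1, 4.14], [0.28, 2.66], [-3.11, 3.11]. Speed limits (rad/s): [2.57, 2.57, 3.14, 3.14, 3.14, 3.14].

## Interface

Orientations are given as [roll, pitch, yaw] about the fixed x, y, z axes, in that order (R = Rz(yaw) Ry(pitch) Rx(roll)).
In Python, from cell import robot gives the robot as it stands. The module is installed in compiled form; this text tells all that it offers.
- The arm moves only by the tool move_arm, never from a script. Its argument "increments" is a list of rows, each a list of 7 numbers: the finger opening in mm, from 0 to 91.8, then the shift along the tool's x, y, z in mm, then the turn, a rotation vector about the tool's x, y, z in rad. A call has 1 to 12 rows; each row shifts and turns the pose as measured when the row begins, along the tool's axes as they then stand; what a row does not reach is not made up. A row lasts 1/8 s, in which the tool goes at most 62.5 mm and 10.7 degrees, less where a joint would pass 70% of its speed; a pose out of reach is approached as far as the arm can. A call is refused whole if a number of a shift passes 62.5 or a number of a turn 0.188, either way. A call with a gripper value outside its range is refused whole. The fingers move at their own pace and stop on an object; "newtons" is the grip in N (left out, the last holds). Time passes only in rows, so rows that do not move let the fingers close. It gives the time, the measured TCP pose, the force and the opening at its end, in the units of the state.
- robot.observe(): the state, without advancing time (a new reading comes with each control period).
- robot.read_camera(name): name is "scene" or "top"; returns a dict with "img" (480x640x3 uint8, red, green, blue), "fx", "fy", "cx", "cy" (pixels), "T" (4x4, takes a point from camera to world coordinates). Camera axes: x right, y down, z forward; pixel columns grow to the right and rows downward; lengths in m; the calibration is good to about 2 mm. A picture is of the moment at which its call begins. There is no depth.
- robot.hand_in(): hands the job in, once; it reports no verdict.
Trained networks look in the newest picture that a camera, given by its name, has taken for a name from the list of things; names that differ only in an ending like _2 or _b are one class to them, and where a whole thing is asked for, a point or a joint stands for the part that bears it (a point fixed in the world has none). Each returns a list of dicts, best first, with "conf" (0 to 1); they miss things now and then, are a little off and sometimes report something else, mostly with a low value. They report only what shows in the picture. A call takes as long as a camera call. They do not tell look-alikes from the thing itself.
- robot.look_for(thing, camera): "rect" ([left, top, width, height] in pixels, round what is visible of it).
The state is a dict: "time": time; "qpos": joint angles; "qvel": joint speeds; "joint_efforts": joint torques, N m; "tool_pos": TCP position; "tool_rot": TCP orientation; "contact_force": force on the tool from outside, world axes, zero at the start; "torque": the same for the moment, N m; "opening": finger opening in m.
Only numpy, scipy, OpenCV 4.12 (cv2) and the standard library are available. Lean on these libraries where they do the work, as an engineer would, in place of code of your own. Each camera call takes 0.05 s, during which the arm holds its last target.

## Task

Make up the kit tray for the next press job: fan the three whole packing plates lengthwise along the middle of the tray in one shingled row that begins close up to the red stop and runs towards the blue ring - silver steel plate first, flat on the tray floor, then brass, then copper, each overlapping the one before it by about a third of its length, so that its near end rides on that plate and its far end rests on the tray floor. Stand the brass bush upright inside the blue ring, resting on the tray floor. Leave the two plates with a cut-out corner and the dark steel bush where they lie.

Things in the scene. Friction and masses are not known exactly. Their poses are not given: they have to be found in the camera images.
- steel_plate_c (a point): Whole silver-coloured steel packing plate, 70 x 40 x 8 mm (length, width, thickness), lying flat on the table at the start. Point: its centre, half-way up; x along its length, y along its width, z up. 0.16 kg (may differ by a quarter).
- brass_plate_c (a point): Whole yellow brass packing plate, 70 x 40 x 8 mm (length, width, thickness), lying flat on the table at the start. Point: its centre, half-way up; x along its length, y along its width, z up. 0.16 kg (may differ by a quarter).
- copper_plate_c (a point): Whole reddish copper packing plate, 70 x 40 x 8 mm (length, width, thickness), lying flat on the table at the start. Point: its centre, half-way up; x along its length, y along its width, z up. 0.16 kg (may differ by a quarter).
- brass_bush_c (a point): Yellow brass bush: a plain ring standing on end, 44 mm outside diameter, 26 mm bore, 30 mm tall. Point: its centre, half-way up; z along its axis. 0.22 kg (may differ by a quarter).
- notched_steel_c (a point): Look-alike, to be left alone: silver plate of the same outline (70 x 40 x 8 mm) with a 24 x 16 mm piece cut out of one corner. Point: centre of the full outline, half-way up.
- notched_brass_c (a point): Look-alike, to be left alone: brass plate of the same outline (70 x 40 x 8 mm) with a 24 x 16 mm piece cut out of one corner. Point: centre of the full outline, half-way up.
- steel_bush_c (a point): Look-alike, to be left alone: dark grey steel bush of the same size as the brass one (44 mm diameter, 30 mm tall). Point: its centre, half-way up.
- tray: Dark grey fixed shallow tray, 130 x 314 mm outside, 14 mm high, walls and floor 5 mm thick, so its inner floor is 5 mm above the table. Origin: centre of its underside, on the table. Its long direction is its own y axis, its width its x axis.
- stop: Red stop bar fixed to the tray floor across its middle near one end: 60 mm across the tray, 12 mm along it, 12 mm high. Origin: centre of its underside. It is 232 mm from the blue ring; which end it is at varies.
- seat: Blue ring fixed on the tray floor near the other end, open inside: 62 mm inner and 68 mm outer diameter, 8 mm high. Origin: its centre, at the tray floor.
Mind the look-alikes: they are no part of the job. There is more than one size of the part that bears copper_plate_c; the job needs the largest.

How it is judged:
By the outcome, as a careful person would: the job done as asked, in the order asked, and still so for the second after the job is handed in, with the robot touching nothing.
It also fails if it takes over 96 s, if anything falls off the work surface, if the arm or the gripper's body presses on something with over 40 N, if the wrist force passes 120 N, or if a joint passes its speed limit or range.

## Working session

There is one attempt and no reset: what is moved stays moved. The work goes in short steps, Python scripts to look and compute and a tool call to move; the robot and the scene stay as the last step left them, time stands still between calls to the robot, and variables do not carry over. Pictures are saved under pics/ and viewed, and the job is handed in when it is done.

Besides the shell and the picture viewer there is one more tool, called after "Emit:" as a command line: name --pt "numbers of a row" for each row, then --argument value for the rest. move_arm: Moves the arm, as the interface text tells. Its arguments: {"type":"object","properties":{"increments":{"type":"array"},"newtons":{"type":"number"}},"required":["increments"]}

```bash
mkdir -p pics; ls; python3 - <<'E'
from cell import robot
import cv2,numpy as np
print(robot.observe()); print(robot.grasp_offset)
for n in("scene","top"):
    c=robot.read_camera(n); cv2.imwrite(f"pics/{n}0.png",c["img"][:,:,::-1]); print(n,c["fx"],c["fy"],c["cx"],c["cy"],c["T"])
for t in ["steel_plate_c","brass_plate_c","copper_plate_c","brass_bush_c","steel_bush_c","notched_steel_c","notched_brass_c","tray","stop","seat"]:
    print(t,[(np.round(d["rect"]).tolist(),round(d["conf"],2)) for d in robot.look_for(t,"top")])
E
```

```text
pics
{'time': 0.0, 'qpos': array([-1.35197630e+00,  3.42721910e-01,  1.52505168e+00, -3.16147498e-06,
        1.27539456e+00, -1.45995482e-01]), 'qvel': array([-0.00075401,  0.00026832, -0.0001641 ,  0.00107424, -0.00041986,
        0.00240636]), 'joint_efforts': array([ 1.15196026e-04, -4.31242847e+01, -2.44220245e+01,  7.17799016e-02,
        5.58531994e-02, -1.25685765e-04]), 'tool_pos': array([ 0.18723726, -0.49002408,  0.22603329]), 'tool_rot': array([-3.14136645e+00,  1.55917471e-03, -1.20597972e+00]), 'contact_force': array([ 0.54700804,  0.6310818 , -0.38407153]), 'torque': array([-0.02123122,  0.02055883,  0.03798225]), 'opening': 0.09210923970135851}
0.0188
scene 552.9865204580905 552.9865204580905 310.3984971132583 240.14384834259675 [[-0.20619177  0.74665242 -0.63245168  1.28958997]
 [ 0.97850964  0.15863019 -0.13173974  0.15054044]
 [ 0.00196214 -0.64602371 -0.76331482  0.91133878]
 [ 0.          0.          0.          1.        ]]
top 494.7622526861478 494.7622526861478 322.62421364227424 237.4366747327365 [[-3.73104138e-03 -9.91242744e-01  1.31999626e-01  4.85049391e-
[... 169 characters left out ...]
00  0.00000000e+00  1.00000000e+00]]
steel_plate_c [([492.0, 221.0, 38.0, 42.0], 0.58)]
brass_plate_c [([139.0, 300.0, 17.0, 38.0], 0.61)]
copper_plate_c [([271.0, 208.0, 31.0, 34.0], 0.96), ([352.0, 175.0, 26.0, 17.0], 0.74), ([274.0, 159.0, 25.0, 27.0], 0.63)]
brass_bush_c [([196.0, 218.0, 27.0, 25.0], 0.58)]
steel_bush_c [([351.0, 216.0, 25.0, 27.0], 0.61), ([135.0, 299.0, 22.0, 37.0], 0.45)]
notched_steel_c [([498.0, 303.0, 34.0, 40.0], 0.67)]
notched_brass_c [([432.0, 195.0, 29.0, 40.0], 0.8)]
tray [([197.0, 220.0, 26.0, 23.0], 0.64)]
stop [([367.0, 290.0, 5.0, 33.0], 0.65), ([244.0, 295.0, 19.0, 32.0], 0.29)]
seat [([230.0, 290.0, 32.0, 34.0], 0.56), ([503.0, 305.0, 31.0, 35.0], 0.54)]
```

View pics/top0.png

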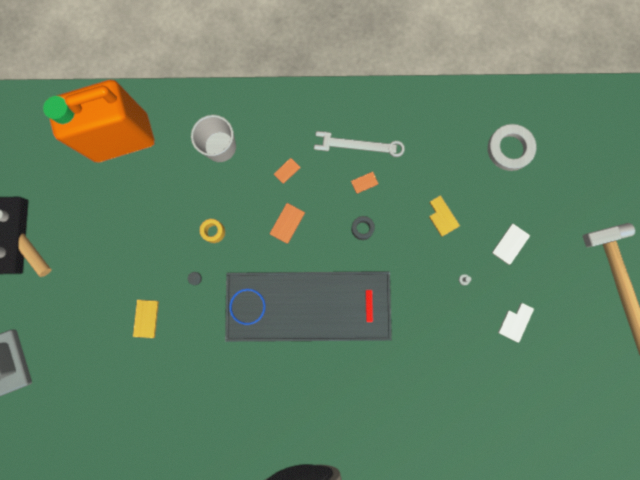

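View pics/scene0.png

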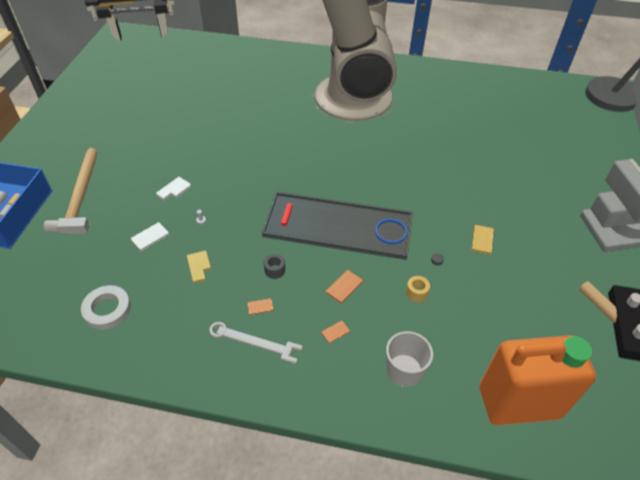

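```bash
cat > h.py <<'E'
import cv2,numpy as np
def ray(c,uv,z):
    uv=np.atleast_2d(np.asarray(uv,float))
    d=np.c_[(uv[:,0]-c["cx"])/c["fx"],(uv[:,1]-c["cy"])/c["fy"],np.ones(len(uv))]@c["T"][:3,:3].T
    o=c["T"][:3,3]; s=(z-o[2])/d[:,2]; return o+s[:,None]*d
def proj(c,P):
    P=np.atleast_2d(P); q=(P-c["T"][:3,3])@c["T"][:3,:3]
    return np.c_[c["fx"]*q[:,0]/q[:,2]+c["cx"],c["fy"]*q[:,1]/q[:,2]+c["cy"]]
E
python3 - <<'E'
from cell import robot
from h import *
c=robot.read_camera("top"); I=c["img"]; 
c2=robot.read_camera("scene")
hsv=cv2.cvtColor(I,cv2.COLOR_RGB2HSV)
names={"steel":(511,244),"brass":(146,319),"copper":(287,223),"nsteel":(512,323),"nbrass":(445,222)}
crops=[]
for n,(u,v) in names.items():
    w=I[v-30:v+30,u-30:u+30].astype(np.uint8).copy(); crops.append(cv2.resize(w,(240,240),interpolation=cv2.INTER_CUBIC))
    # segment: differs from green
    bg=np.array([48,96,70]); 
    f=w.astype(float)
    m=((f[:,:,0]>f[:,:,1]*0.9)&(f.max(2)>120)).astype(np.uint8)
    k,l,s,ce=cv2.connectedComponentsWithStats(m); i=l[30,30] or 1+np.argmax(s[1:,4])
    cnt,_=cv2.findContours((l==i).astype(np.uint8),cv2.RETR_EXTERNAL,cv2.CHAIN_APPROX_NONE)
    ys,xs=np.nonzero(l==i)
    # supersample pixel squares corners
    pts=np.concatenate([np.c_[xs+a+u-30,ys+b+v-30] for a in(-.5,.5) for b in(-.5,.5)])
    P=ray(c,pts,0.006)[:,:2]
    r=cv2.minAreaRect((P*1000).astype(np.float32)); print(n,s[i,4],np.round(r[0],1),np.round(r[1],1),round(r[2],1), "mean",np.round(P.mean(0)*1000,1))
for n,(u,v) in {"bush":(212,231)}.items():
    crops.append(cv2.resize(I[v-30:v+30,u-30:u+30],(240,240),interpolation=cv2.INTER_CUBIC))
g=np.vstack([np.hstack(crops[:3]),np.hstack(crops[3:])])
cv2.imwrite("pics/crops.png",g[:,:,::-1])
t=cv2.resize(I[262:350,218:398],None,fx=4,fy=4,interpolation=cv2.INTER_CUBIC); cv2.imwrite("pics/tray.png",t[:,:,::-1])
# stop, seat
f=I.astype(float)
red=(f[:,:,0]>150)&(f[:,:,1]<60)&(f[:,:,2]<60); red[:262]=0; red[350:]=0
ys,xs=np.nonzero(red); print("red",xs.min(),xs.max(),ys.min(),ys.max())
P=ray(c,np.c_[xs,ys],0.017); print("stop",np.round(cv2.minAreaRect((P[:,:2]*1000).astype(np.float32)),1) if 0 else (cv2.minAreaRect((P[:,:2]*1000).astype(np.float32))))
bl=(f[:,:,2]>f[:,:,0]*1.8)&(f[:,:,2]>f[:,:,1]*1.4); bl[:262]=0; bl[350:]=0
ys,xs=np.nonzero(bl); P=ray(c,np.c_[xs,ys],0.011)[:,:2]*1000; print("seat",cv2.minEnclosingCircle(P.astype(np.float32)),(P.max(0)+P.min(0))/2)
E
```

```text
steel 789 [ 598.2 -349.9] [43.8 75. ] 53.4 mean [ 598.  -349.7]
brass 867 [457.6 354.7] [46.2 74.5] 86.0 mean [457.7 354.8]
copper 816 [641.9  83.9] [46.4 75.8] 61.2 mean [641.8  83.8]
nsteel 737 [ 451.6 -351.4] [44.2 73.6] 63.1 mean [ 447.7 -351.5]
nbrass 706 [ 654.5 -217.4] [75.  45.9] 30.3 mean [ 652.3 -220.9]
red 366 371 290 320
stop ((481.6913757324219, -72.67040252685547), (9.473816871643066, 56.26203918457031), 89.12429809570312)
seat ((479.9090881347656, 158.75965881347656), 34.82097625732422) [480.67048949 158.63002534]
```

View pics/crops.png

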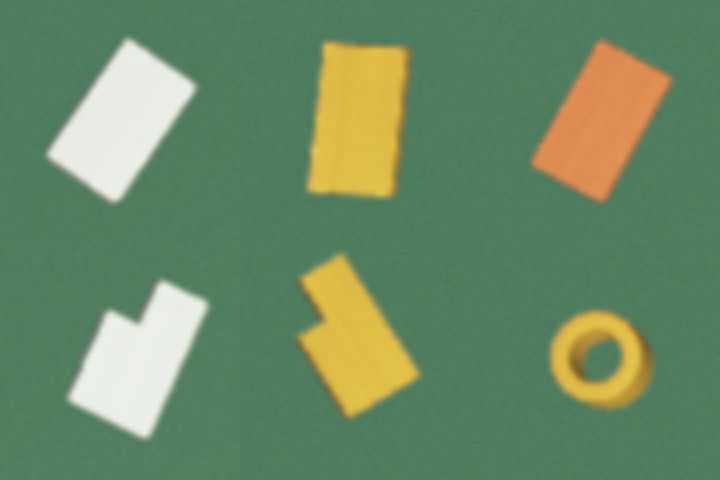

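View pics/tray.png

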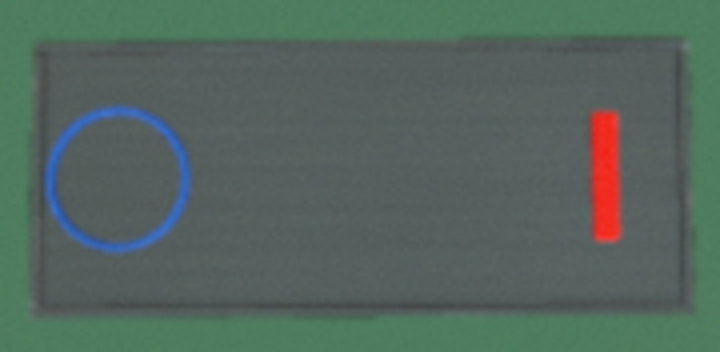

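```bash
cat > fit.py <<'E'
from h import *
from scipy.optimize import minimize
def segm(I,u,v,w=36):
    f=I[v-w:v+w,u-w:u+w].astype(float)
    m=((f[:,:,0]>f[:,:,1]*0.9)&(f.max(2)>110)).astype(np.uint8)
    k,l,s,ce=cv2.connectedComponentsWithStats(m); i=l[w,w] or 1+np.argmax(s[1:,4])
    out=np.zeros(I.shape[:2],np.uint8); out[v-w:v+w,u-w:u+w]=(l==i); return out
def boxpts(x,y,a,zc=4,half=(35,20,4)):
    B=np.array([[i,j,k] for i in(-1,1) for j in(-1,1) for k in(-1,1)])*half
    c,s=np.cos(a),np.sin(a); return np.c_[B[:,0]*c-B[:,1]*s+x,B[:,0]*s+B[:,1]*c+y,B[:,2]+zc]/1000
def soft(c,P,sh):
    q=proj(c,P); h=cv2.convexHull(q.astype(np.float32)); S=8
    u0,v0=np.floor(h.reshape(-1,2).min(0)).astype(int)-3; n=80
    im=np.zeros((n*S,n*S),np.uint8)
    cv2.fillConvexPoly(im,np.round(((h.reshape(-1,2)-[u0,v0]+.5)*S-.5)*16).astype(np.int32),1,shift=4)
    out=np.zeros(sh); out[v0:v0+n,u0:u0+n]=im.reshape(n,S,n,S).mean((1,3))[:sh[0]-v0,:sh[1]-u0]; return out
def fit(c,uv,x0,zc=4):
    M=segm(c["img"],*uv).astype(float)
    f=lambda p:np.abs(soft(c,boxpts(p[0],p[1],p[2]/20,zc),M.shape)-M).sum()
    r=minimize(f,[x0[0],x0[1],x0[2]*20],method="Nelder-Mead",options=dict(initial_simplex=np.array([[x0[0],x0[1],x0[2]*20]]*4)+np.vstack([np.zeros(3),np.eye(3)*3])))
    return r.x*[1,1,np.degrees(1/20)],r.fun,M.sum()
E
python3 - <<'E'
from cell import robot
from fit import *
X={"steel":(598,-350,np.radians(-36.6)),"brass":(457,355,np.radians(-4)),"copper":(642,84,np.radians(-28.8))}
for n in("top","scene"):
    c=robot.read_camera(n)
    for k,x in X.items():
        uv=proj(c,[[x[0]/1000,x[1]/1000,.008]])[0].astype(int); r=fit(c,uv,x); print(n,k,np.round(r[0],1),r[1:])
    I=c["img"]; f=I.astype(float)
    cy=proj(c,[[.64,.225,.03]])[0]; print(cy)
    # ring & stop
    t=proj(c,[[.48,.159,.013],[.4817,-.0727,.017]]).astype(int)
    bl=(f[:,:,2]>f[:,:,0]*1.5)&(f[:,:,2]>f[:,:,1]*1.3); Z=np.zeros_like(bl); u,v=t[0]; Z[v-30:v+30,u-30:u+30]=1; ys,xs=np.nonzero(bl&Z)
    P=ray(c,np.c_[xs,ys],.010)[:,:2]*1000; print("seat",cv2.minEnclosingCircle(P.astype(np.float32)),cv2.fitEllipse(P.astype(np.float32)))
    rd=(f[:,:,0]>130)&(f[:,:,1]<70)&(f[:,:,2]<70); Z[:]=0; u,v=t[1]; Z[v-30:v+30,u-30:u+30]=1; ys,xs=np.nonzero(rd&Z)
    P=ray(c,np.c_[xs,ys],.014)[:,:2]*1000; print("stop",P.mean(0),P.min(0),P.max(0))
    # bush yellow
    Z[:]=0; u,v=(212,231) if n=="top" else (418,288); Z[v-25:v+25,u-25:u+25]=1
    ye=(f[:,:,0]>f[:,:,2]*1.6)&(f[:,:,0]>90)&Z
    ys,xs=np.nonzero(ye); P=ray(c,np.c_[xs,ys],.015)[:,:2]*1000; print("bush",P.min(0),P.max(0),(P.min(0)+P.max(0))/2)
    br=ye&(f[:,:,0]>190); ys,xs=np.nonzero(br);P=ray(c,np.c_[xs,ys],.03)[:,:2]*1000; print("bush top",cv2.minEnclosingCircle(P.astype(np.float32)),cv2.fitEllipse(P.astype(np.float32)))
E
```

```text
top steel [ 598.2 -350.4  -37. ] (np.float64(33.5), np.float64(789.0))
top brass [457.7 355.4  -3.7] (np.float64(43.9375), np.float64(868.0))
top copper [641.9  84.  -28. ] (np.float64(64.265625), np.float64(818.0))
[212.13149155 222.14447311]
seat ((479.7737731933594, 158.8204345703125), 35.309722900390625) ((480.0573425292969, 158.82723999023438), (64.75190734863281, 65.65847778320312), 166.02516174316406)
stop [480.01398406 -73.18465333] [451.6198303  -79.47518859] [509.88568014 -67.7149115 ]
bush [603.48793418 204.8828863 ] [648.76513256 253.8505911 ] [626.12653337 229.3667387 ]
bush top ((624.398681640625, 226.6380157470703), 22.342304229736328) ((624.787109375, 227.29808044433594), (35.76091003417969, 37.430091857910156), 140.42872619628906)
scene steel [ 598.6 -348.8  -36.1] (np.float64(23.359375), np.float64(560.0))
scene brass [457.2 355.6  -3.5] (np.float64(37.921875), np.float64(565.0))
scene copper [641.3  84.4 -29.9] (np.float64(39.421875), np.float64(695.0))
[416.00928317 289.66574522]
seat ((480.5905456542969, 159.33990478515625), 37.75771713256836) ((480.7376403808594, 159.56491088867188), (64.11698150634766, 66.6631088256836), 87.68985748291016)
stop [492.17033315 -68.08089101] [456.96303168 -75.07610569] [516.23773024 -65.46187064]
bush [593.62023596 207.0011077 ] [656.286803   251.09227361] [624.95351948 229.04669065]
bush top ((626.57763671875, 228.54974365234375), 20.57504653930664) ((626.673095703125, 228.5954132080078), (35.61272430419922, 36.148006439208984), 5.545902252197266)
```

```bash
cat > plan.py <<'E'
import sys,numpy as np
from scipy.spatial.transform import Rotation as Ro
from cell import robot
def tgt(yaw,tilt=0): # tilt about world x after
    return Ro.from_euler('x',tilt)*Ro.from_euler('z',yaw)*Ro.from_euler('x',np.pi)
def plan(*wps,vmax=55,wmax=0.17):
    """wps: (x,y,z mm, yawdeg[,tiltdeg])"""
    o=robot.observe(); p=o["tool_pos"]*1000; R=Ro.from_euler('xyz',o["tool_rot"])
    print("at",np.round(p,1),np.round(np.degrees(o["tool_rot"]),1),"open",round(o["opening"]*1000,1),"F",np.round(o["contact_force"],1),"t",round(o["time"],2))
    for w in wps:
        T=np.array(w[:3],float); RT=tgt(np.radians(w[3]),np.radians(w[4]) if len(w)>4 else 0)
        d=np.linalg.norm(T-p); rv=(R.inv()*RT).as_rotvec(); n=max(1,int(np.ceil(max(d/vmax,np.linalg.norm(rv)/wmax))))
        for k in range(n,0,-1):
            rv=(R.inv()*RT).as_rotvec()/k; s=R.inv().apply((T-p)/k)
            s=np.round(s,0 if k>1 or abs(s).max()>10 else 1); rv=np.round(rv,2 if k>1 else 3)
            print([*s.tolist(),*rv.tolist()]); p=p+R.apply(s); R=R*Ro.from_rotvec(rv)
        print("->",np.round(p,1))
E
python3 -c "
from plan import *
plan((598,-350,110,53.2),(598,-350,30,53.2))"
```

```text
at [ 187.3 -490.5  226.8] [180.   -0.  -69.1] open 91.7 F [-0.3  0.2  0.1] t 0.8
[1.0, -33.0, 9.0, 0.0, -0.0, -0.16]
[6.0, -33.0, 9.0, 0.0, -0.0, -0.16]
[12.0, -31.0, 9.0, 0.0, -0.0, -0.16]
[16.0, -29.0, 9.0, 0.0, -0.0, -0.17]
[21.0, -26.0, 9.0, 0.0, -0.0, -0.16]
[25.0, -22.0, 9.0, 0.0, -0.0, -0.17]
[28.0, -18.0, 9.0, 0.0, 0.0, -0.16]
[31.0, -13.0, 9.0, 0.0, 0.0, -0.17]
[33.0, -7.0, 9.0, 0.0, 0.0, -0.16]
[33.0, -2.0, 9.0, 0.0, 0.0, -0.17]
[33.0, 4.0, 9.0, 0.0, 0.0, -0.16]
[33.0, 9.0, 9.0, 0.0, 0.0, -0.17]
[30.0, 14.0, 9.0, 0.0, 0.0, -0.165]
-> [ 597.9 -350.2  109.8]
[0.0, -0.0, 40.0, 0.0, 0.0, 0.0]
[0.0, -0.0, 40.0, 0.0, 0.0, 0.0]
-> [ 597.9 -350.3   29.8]
```

Emit:
move_arm --pt "62 1 -33 9 0 0 -0.16" --pt "62 6 -33 9 0 0 -0.16" --pt "62 12 -31 9 0 0 -0.16" --pt "62 16 -29 9 0 0 -0.17" --pt "62 21 -26 9 0 0 -0.16" --pt "62 25 -22 9 0 0 -0.17" --pt "62 28 -18 9 0 0 -0.16" --pt "62 31 -13 9 0 0 -0.17" --pt "62 33 -7 9 0 0 -0.16" --pt "62 33 -2 9 0 0 -0.17" --pt "62 33 4 9 0 0 -0.16" --pt "62 33 9 9 0 0 -0.17" --newtons 30

```text
time: 2.3
tool_pos: [0.5732, -0.349, 0.1159]
tool_rot: [3.138, 0.002, 0.824]
contact_force: [0.0, -0.1, -0.7]
opening: 0.0618
```

```bash
python3 -c "
from plan import *
plan((598,-350,40,53.2),(598,-350,8,53.2))"
```

```text
at [ 573.2 -349.   115.9] [1.798e+02 1.000e-01 4.720e+01] open 61.8 F [ 0.  -0.1 -0.7] t 2.3
[8.0, 9.0, 38.0, 0.0, 0.0, -0.05]
[8.0, 10.0, 38.0, 0.003, 0.003, -0.055]
-> [ 598.1 -349.9   39.9]
[-0.0, -0.0, 32.0, -0.0, -0.0, 0.0]
-> [ 598.1 -349.8    7.9]
```

Emit:
move_arm --pt "62 8 9 38 0 0 -0.05" --pt "62 8 10 38 0.003 0.003 -0.055" --pt "62 0 0 25 0 0 0" --pt "62 0 0 0 0 0 0"

```text
time: 2.8
tool_pos: [0.6017, -0.3475, 0.0107]
tool_rot: [-3.141, -0.001, 0.939]
contact_force: [-0.5, 0.3, 0.1]
opening: 0.0618
```

```bash
python3 -c "
from plan import *
plan((598,-350,2,53.2))
c=robot.read_camera('scene')
import cv2
from h import proj
u,v=proj(c,[[.598,-.35,.02]])[0].astype(int)
cv2.imwrite('pics/s1.png',cv2.resize(c['img'][v-60:v+60,max(0,u-80):u+80],None,fx=4,fy=4)[:,:,::-1])"
```

```text
at [ 601.7 -347.5   10.7] [-1.80e+02 -1.00e-01  5.38e+01] open 61.8 F [-0.5  0.3  0.1] t 2.8
[-4.2, -1.5, 8.7, -0.0, -0.001, 0.01]
-> [ 598. -350.    2.]
```

View pics/s1.png

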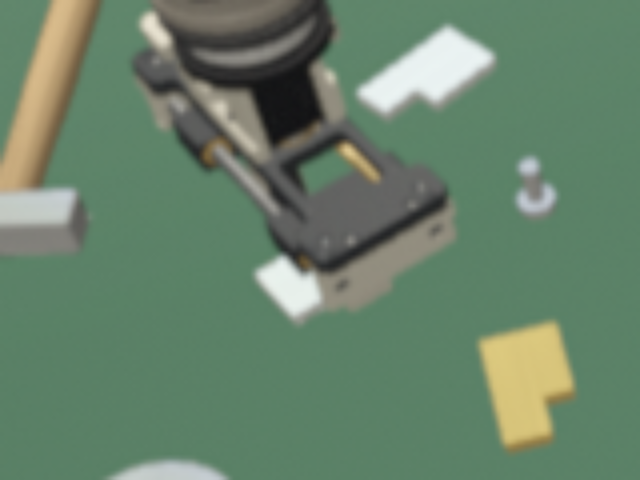

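Emit:
move_arm --pt "62 -4 -1.5 8 0 0 0.01" --pt "62 0 0 0 0 0 0" --pt "36 0 0 0 0 0 0" --pt "36 0 0 0 0 0 0" --pt "36 0 0 0 0 0 0" --pt "36 0 0 0 0 0 0"

```text
time: 3.6
tool_pos: [0.6005, -0.3527, 0.0092]
tool_rot: [3.131, -0.001, 0.927]
contact_force: [1.1, -0.5, -0.3]
opening: 0.036
```

```bash
python3 -c "
from plan import *
plan((598,-350,55,53.2),(481.3,-29.5,40,0),(481.3,-29.5,9,0))"
```

```text
at [ 600.5 -352.7    9.2] [ 1.794e+02 -1.000e-01  5.310e+01] open 36.0 F [ 1.1 -0.5 -0.3] t 3.6
[1.0, -3.0, -46.0, 0.011, -0.001, -0.002]
-> [ 598.3 -349.8   55.2]
[27.0, -41.0, 2.0, -0.0, 0.0, 0.13]
[21.0, -44.0, 2.0, -0.0, 0.0, 0.13]
[15.0, -46.0, 2.0, -0.0, 0.0, 0.13]
[9.0, -48.0, 2.0, -0.0, 0.0, 0.13]
[3.0, -49.0, 2.0, -0.0, 0.0, 0.14]
[-4.0, -48.0, 3.0, -0.0, 0.0, 0.13]
[-10.0, -48.0, 2.0, -0.0, 0.0, 0.139]
-> [481.1 -29.2  40.3]
[0.0, 0.0, 31.0, -0.0, 0.0, -0.0]
-> [481.1 -29.2   9.3]
```

```bash
python3 -c "
from plan import *
o=robot.observe(); print(o)
c=robot.read_camera('scene')
import cv2
from h import proj
u,v=proj(c,[[.598,-.35,.02]])[0].astype(int)
cv2.imwrite('pics/s2.png',cv2.resize(c['img'][v-60:v+60,max(0,u-80):u+80],None,fx=4,fy=4)[:,:,::-1])
c=robot.read_camera('top')
u,v=proj(c,[[.598,-.35,.02]])[0].astype(int)
cv2.imwrite('pics/s3.png',cv2.resize(c['img'][v-60:v+60,max(0,u-80):u+80],None,fx=4,fy=4)[:,:,::-1])"
```

```text
{'time': 3.6, 'qpos': array([-6.41420083e-01,  8.54458896e-01,  1.23329496e+00,  1.09244855e-03,
        1.04331653e+00, -1.56885427e+00]), 'qvel': array([-0.00019211, -0.00034998, -0.00200309,  0.00089346, -0.00094778,
        0.00139374]), 'joint_efforts': array([-2.72833603e-02, -6.35236144e+01, -2.15084141e+01, -3.00235127e-02,
        3.17556295e-02, -2.96635581e-04]), 'tool_pos': array([ 0.60047171, -0.3526782 ,  0.00918493]), 'tool_rot': array([ 3.13107250e+00, -9.70127021e-04,  9.26894366e-01]), 'contact_force': array([ 1.1005    , -0.45307849, -0.26144084]), 'torque': array([ 0.09876316, -0.19229582,  0.01172173]), 'opening': 0.035995745269330894}
```

View pics/s2.png

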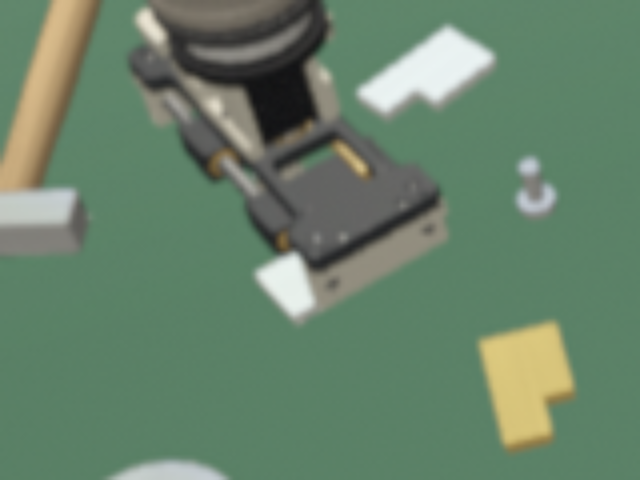

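View pics/s3.png

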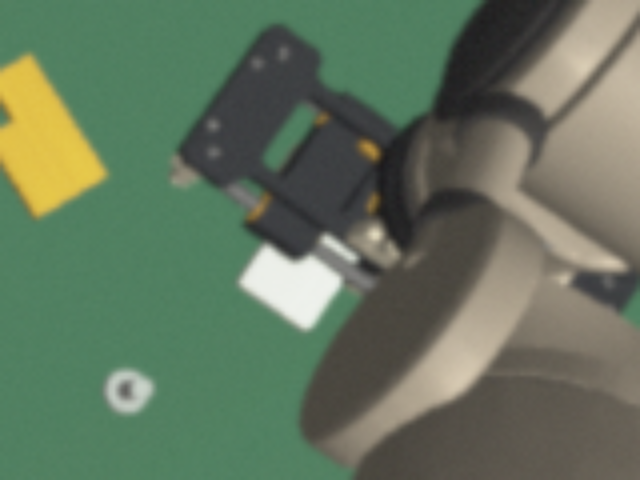

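Emit:
move_arm --pt "36 0 0 -30 0 0 0" --pt "62 0 0 -30 0 0 0" --pt "62 0 -60 0 0 0 0" --pt "62 0 -60 0 0 0 0" --pt "62 0 -60 0 0 0 0"

```text
time: 4.32
tool_pos: [0.4559, -0.2447, 0.0683]
tool_rot: [3.124, -0.001, 0.926]
contact_force: [0.9, 0.6, 0.8]
opening: 0.0619
```

```bash
python3 - <<'E'
from plan import *
from fit import *
c=robot.read_camera("scene")
x=(598,-350,np.radians(-36.6))
uv=proj(c,[[x[0]/1000,x[1]/1000,.008]])[0].astype(int); print(uv,fit(c,uv,x))
cv2.imwrite('pics/s4.png',c['img'][:,:,::-1])
plan((598,-350,40,53.2),(598,-350,15,53.2))
E
```

```text
[148 234] (array([ 598.2537805 , -348.67593139,  -35.81397047]), np.float64(26.109375), np.float64(564.0))
at [ 444.9 -235.7   65. ] [-1.798e+02 -1.000e-01  5.310e+01] open 62.1 F [-5.9  6.3 -2.6] t 4.38
[0.0, 48.0, 6.0, -0.0, -0.0, -0.0]
[0.0, 48.0, 6.0, -0.0, -0.0, -0.0]
[0.0, 48.0, 6.0, -0.0, -0.0, -0.0]
[0.0, 47.0, 6.0, -0.003, -0.001, -0.001]
-> [ 597.6 -350.3   40.4]
[0.0, 0.0, 25.0, 0.0, 0.0, -0.0]
-> [ 597.6 -350.3   15.4]
```

View pics/s4.png

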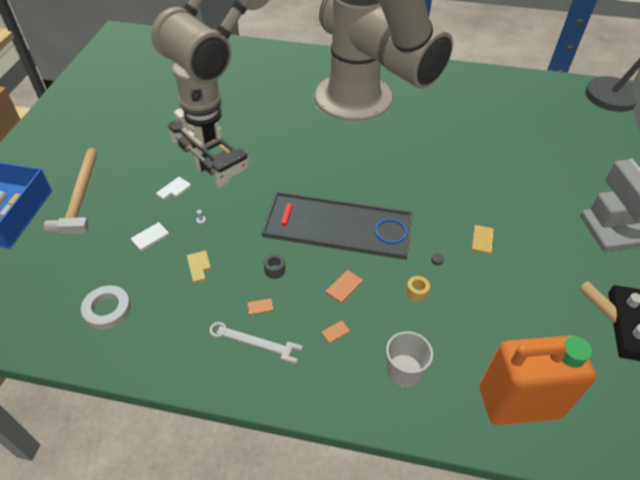

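Emit:
move_arm --pt "62 0 48 6 0 0 0" --pt "62 0 48 6 0 0 0" --pt "62 0 48 6 0 0 0" --pt "62 0 30 6 0 0 0" --pt "62 0 10 6 0 0 0" --pt "62 0 0 6 0 0 0"

```text
time: 5.12
tool_pos: [0.5941, -0.3469, 0.0272]
tool_rot: [-3.136, -0.001, 0.928]
contact_force: [-0.2, 0.7, 0.4]
opening: 0.0621
```

```bash
python3 - <<'E'
from plan import *
plan((598,-349.5,20,53.5),(598,-349.5,10,53.5))
E
```

```text
at [ 594.1 -346.9   27.2] [-1.797e+02 -1.000e-01  5.320e+01] open 62.1 F [-0.2  0.7  0.4] t 5.12
[0.2, 4.7, 7.1, -0.005, -0.001, -0.006]
-> [ 598.  -349.5   20. ]
[0.0, 0.0, 10.0, -0.0, 0.0, 0.0]
-> [ 598.  -349.5   10. ]
```

Emit:
move_arm --pt "62 0 4.7 7 -0.005 0 -0.005" --pt "62 0 0 6 0 0 0"

```text
time: 5.38
tool_pos: [0.5974, -0.3492, 0.0133]
tool_rot: [-3.141, -0.001, 0.934]
contact_force: [0.5, 0.5, 0.0]
opening: 0.0619
```

Emit:
move_arm --pt "62 0 0 6 0 0 0"

```text
time: 5.5
tool_pos: [0.5971, -0.3489, 0.007]
tool_rot: [-3.14, -0.001, 0.934]
contact_force: [-0.1, 0.6, 0.6]
opening: 0.0619
```

Emit:
move_arm --pt "62 0 0 6 0 0 0"

```text
time: 5.62
tool_pos: [0.597, -0.3488, 0.0007]
tool_rot: [-3.14, -0.001, 0.934]
contact_force: [-0.4, 1.0, 0.1]
opening: 0.0621
```

Emit:
move_arm --pt "36 0 0 -1 0 0 0"

```text
time: 5.75
tool_pos: [0.5969, -0.3487, 0.0015]
tool_rot: [-3.14, -0.001, 0.934]
contact_force: [-0.0, -0.9, -0.1]
opening: 0.056
```

Emit:
move_arm --pt "36 0 0 0 0 0 0"

```text
time: 5.88
tool_pos: [0.5969, -0.3487, 0.0017]
tool_rot: [-3.14, -0.001, 0.934]
contact_force: [-1.0, 0.2, 0.4]
opening: 0.0464
```

Emit:
move_arm --pt "36 0 0 0 0 0 0"

```text
time: 6.0
tool_pos: [0.5969, -0.3486, 0.0018]
tool_rot: [-3.14, -0.001, 0.934]
contact_force: [-0.4, 0.1, -0.2]
opening: 0.0398
```

Emit:
move_arm --pt "36 0 0 0 0 0 0" --pt "36 0 0 -20 0 0 0" --pt "36 0 0 -30 0 0 0"

```text
time: 6.38
tool_pos: [0.5953, -0.3475, 0.051]
tool_rot: [-3.134, -0.001, 0.934]
contact_force: [0.6, -0.4, -2.3]
opening: 0.0391
```

```bash
python3 - <<'E'
from plan import *
plan((481.3,-28,50,0))
E
```

```text
at [ 595.3 -347.5   51. ] [-1.796e+02 -1.000e-01  5.350e+01] open 39.1 F [ 0.6 -0.4 -2.3] t 6.38
[27.0, -40.0, 0.0, -0.0, 0.0, 0.13]
[22.0, -43.0, 1.0, -0.0, 0.0, 0.13]
[16.0, -46.0, 0.0, -0.0, 0.0, 0.13]
[9.0, -48.0, 1.0, -0.0, 0.0, 0.14]
[3.0, -48.0, 0.0, -0.0, 0.0, 0.13]
[-3.0, -48.0, 1.0, -0.0, 0.0, 0.14]
[-11.0, -48.0, 0.0, -0.006, 0.005, 0.134]
-> [480.9 -27.9  50.4]
```

Emit:
move_arm --pt "36 27 -40 0 0 0 0.13" --pt "36 22 -43 1 0 0 0.13" --pt "36 16 -46 0 0 0 0.13" --pt "36 9 -48 1 0 0 0.14" --pt "36 3 -48 0 0 0 0.13" --pt "36 -3 -48 1 0 0 0.14" --pt "36 -11 -30 0 0 0 0.12" --pt "36 0 -8 0 0 0 0" --pt "36 0 0 0 0 0 0"

```text
time: 7.5
tool_pos: [0.4903, -0.0313, 0.0627]
tool_rot: [3.137, -0.016, -0.015]
contact_force: [1.2, -0.2, -2.2]
opening: 0.0395
```

```bash
python3 - <<'E'
from plan import *
plan((481.3,-28,30,0),(481.3,-28,15,0))
E
```

```text
at [490.3 -31.3  62.7] [179.7  -0.9  -0.9] open 39.5 F [ 1.2 -0.2 -2.2] t 7.5
[-10.0, -3.0, 32.0, 0.005, -0.016, -0.015]
-> [480.9 -28.3  30.5]
[0.0, -0.0, 15.0, -0.0, -0.0, -0.0]
-> [480.9 -28.3  15.5]
```

Emit:
move_arm --pt "36 -9 -3 20 0.005 -0.016 -0.015" --pt "36 0 0 8 0 0 0" --pt "36 0 0 2 0 0 0"

```text
time: 7.88
tool_pos: [0.4852, -0.0315, 0.0333]
tool_rot: [3.14, -0.006, 0.001]
contact_force: [0.2, -0.1, -1.8]
opening: 0.0394
```

```bash
python3 - <<'E'
from plan import *
import cv2
from h import *
plan((481.3,-28,15,0))
for n in("scene","top"):
    c=robot.read_camera(n); u,v=proj(c,[[.48,.03,.02]])[0].astype(int)
    cv2.imwrite(f'pics/p1{n}.png',cv2.resize(c['img'][v-70:v+70,u-95:u+95],None,fx=4,fy=4)[:,:,::-1])
E
```

```text
at [485.2 -31.5  33.3] [ 1.799e+02 -3.000e-01  1.000e-01] open 39.4 F [ 0.2 -0.1 -1.8] t 7.88
[-4.0, -4.0, 18.0, 0.002, -0.006, 0.001]
-> [481.3 -27.6  15.3]
```

View pics/p1scene.png

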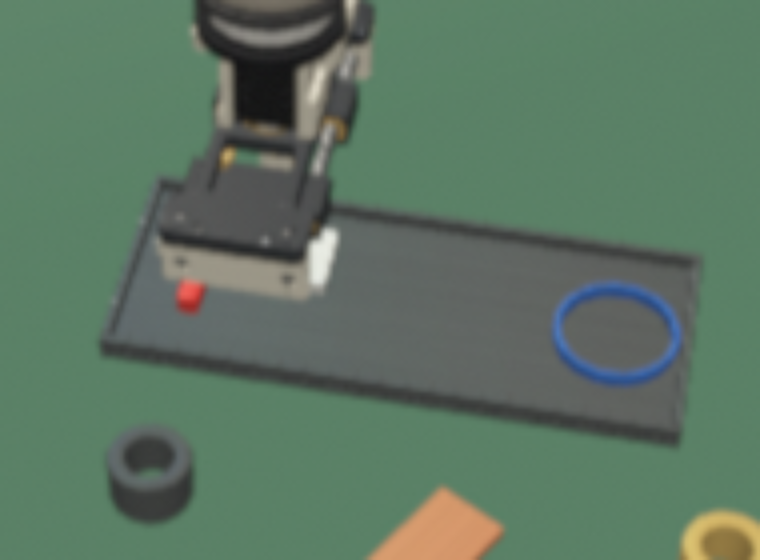

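View pics/p1top.png

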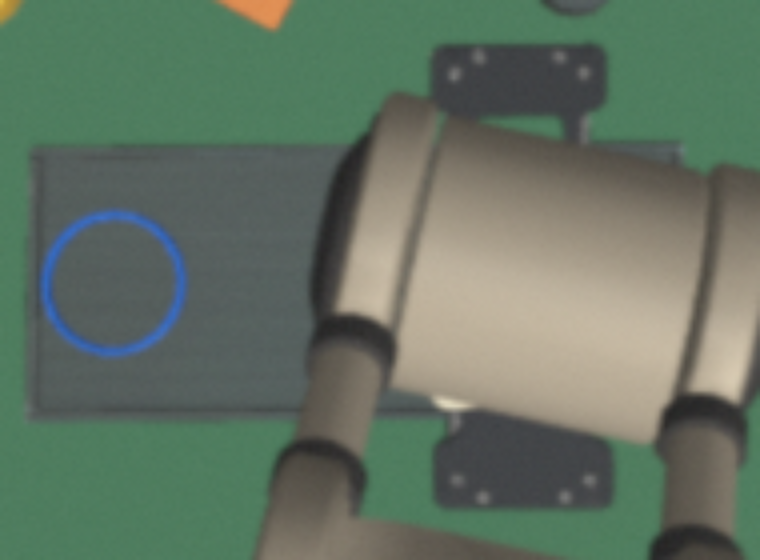

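Emit:
move_arm --pt "36 -4 -4 8 0.002 -0.006 0" --pt "36 0 0 5 0 0 0" --pt "36 0 0 0 0 0 0"

```text
time: 8.35
tool_pos: [0.4814, -0.0274, 0.0202]
tool_rot: [-3.141, -0.0, 0.001]
contact_force: [-0.5, -0.3, -1.9]
opening: 0.0395
```

```bash
python3 - <<'E'
from plan import *
plan((481.3,-28,7,0))
E
```

```text
at [481.4 -27.4  20.2] [-180.   -0.    0.] open 39.5 F [-0.5 -0.3 -1.9] t 8.35
[-0.0, 1.0, 13.0, -0.0, -0.0, 0.001]
-> [481.4 -28.4   7.2]
```

Emit:
move_arm --pt "36 0 0.6 6 0 0 0" --pt "36 0 0 5 0 0 0" --pt "36 0 0 0 0 0 0"

```text
time: 8.72
tool_pos: [0.4815, -0.028, 0.0085]
tool_rot: [-3.141, -0.001, 0.001]
contact_force: [-0.9, -0.0, -1.2]
opening: 0.0396
```

Emit:
move_arm --pt "36 0 0 2 0 0 0"

```text
time: 8.85
tool_pos: [0.4817, -0.0281, 0.0066]
tool_rot: [-3.141, -0.001, 0.001]
contact_force: [-3.7, 0.8, 22.2]
opening: 0.0394
```

Emit:
move_arm --pt "58 0 0 -0.5 0 0 0" --pt "58 0 0 0 0 0 0" --pt "58 0 0 -15 0 0 0" --pt "58 0 0 -40 0 0 0" --pt "58 0 0 -40 0 0 0"

```text
time: 9.48
tool_pos: [0.4805, -0.0279, 0.1045]
tool_rot: [-3.141, 0.003, 0.001]
contact_force: [0.7, 0.1, 0.4]
opening: 0.0582
```

```bash
python3 - <<'E'
from plan import *
plan((457.5,355.5,75,86.4),(457.5,355.5,22,86.4))
E
```

```text
at [480.5 -27.9 104.5] [-179.9    0.2    0. ] open 58.2 F [0.7 0.1 0.4] t 9.47
[-3.0, -43.0, 3.0, -0.0, 0.0, -0.17]
[5.0, -42.0, 3.0, -0.0, 0.0, -0.17]
[12.0, -41.0, 3.0, -0.0, 0.0, -0.17]
[19.0, -38.0, 3.0, -0.0, 0.0, -0.17]
[25.0, -35.0, 4.0, -0.0, 0.0, -0.17]
[30.0, -30.0, 3.0, -0.0, 0.0, -0.16]
[35.0, -25.0, 4.0, -0.0, -0.0, -0.17]
[38.0, -19.0, 3.0, -0.0, -0.0, -0.16]
[41.0, -12.0, 4.0, -0.003, -0.001, -0.167]
-> [457.3 355.7  74.9]
[-0.0, 0.0, 53.0, -0.0, 0.0, -0.0]
-> [457.3 355.7  21.9]
```

Emit:
move_arm --pt "58 -3 -43 3 0 0 -0.17" --pt "58 5 -42 3 0 0 -0.17" --pt "58 12 -41 3 0 0 -0.17" --pt "58 19 -38 3 0 0 -0.17" --pt "58 25 -35 4 0 0 -0.17" --pt "58 30 -30 3 0 0 -0.16" --pt "58 35 -25 4 0 0 -0.17" --pt "58 38 -19 3 0 0 -0.16" --pt "58 25 -10 4 0 0 -0.1" --pt "58 10 -3 4 0 0 -0.04" --pt "58 0 0 0 0 0 0"

```text
time: 10.85
tool_pos: [0.4516, 0.3607, 0.0856]
tool_rot: [3.121, -0.004, 1.527]
contact_force: [-0.8, -0.5, 0.2]
opening: 0.0581
```

```bash
python3 - <<'E'
from plan import *
plan((457.5,355.5,60,86.4),(457.5,355.5,22,86.4))
from h import *
from fit import *
c=robot.read_camera("top"); I=c["img"]
cv2.imwrite(f'pics/t5.png',I[:,:,::-1])
M=proj(c,[[.4813,-.0295,.013]])[0].astype(int); print(M,fit(c,M,(481.3,-29.5,np.pi/2),zc=9))
c=robot.read_camera("scene"); 
M=proj(c,[[.4813,-.0295,.013]])[0].astype(int); print(M,fit(c,M,(481.3,-29.5,np.pi/2),zc=9))
E
```

```text
at [451.6 360.7  85.6] [178.8  -0.2  87.5] open 58.1 F [-0.8 -0.5  0.2] t 10.85
[-5.0, 6.0, 26.0, 0.02, -0.004, 0.019]
-> [457.9 355.5  59.7]
[-0.0, -0.0, 38.0, 0.0, -0.0, -0.0]
-> [457.9 355.5  21.7]
[345 305] (array([480.65264402, -30.34783452,  89.67717012]), np.float64(393.609375), np.float64(1187.0))
[305 216] (array([481.28293846, -29.63616581,  86.9186111 ]), np.float64(273.359375), np.float64(788.0))
```

View pics/t5.png

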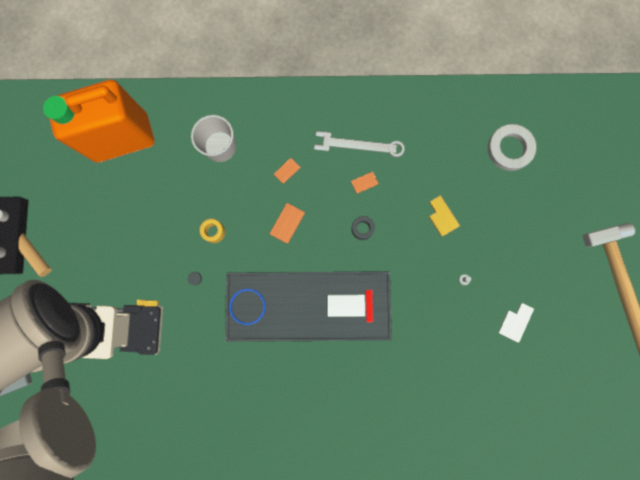

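Emit:
move_arm --pt "58 -5 6 26 0.02 -0.004 0.019" --pt "58 0 0 22 0 0 0" --pt "58 0 0 8 0 0 0" --pt "58 0 0 0 0 0 0"

```text
time: 11.45
tool_pos: [0.4611, 0.351, 0.0307]
tool_rot: [3.139, -0.001, 1.497]
contact_force: [-0.0, 0.5, -1.1]
opening: 0.0584
```

```bash
python3 - <<'E'
from plan import *
plan((457.5,355.5,15,86.4),(457.5,355.5,2,86.4))
from h import *
from fit import *
for n in("top","scene"):
  c=robot.read_camera(n); c["img"]=c["img"].copy(); I=c["img"]; f=I.astype(float)
  red=(f[:,:,0]>f[:,:,2]*1.5); I[red]=(30,60,30)
  M=proj(c,[[.4813,-.0295,.013]])[0].astype(int); print(M,fit(c,M,(481.3,-29.5,np.pi/2),zc=9))
E
```

```text
at [461.1 351.   30.7] [ 1.799e+02 -1.000e-01  8.580e+01] open 58.4 F [-0.   0.5 -1.1] t 11.45
[4.0, -4.0, 16.0, 0.002, -0.001, -0.011]
-> [457.5 355.3  14.7]
[0.0, 0.0, 13.0, 0.0, 0.0, -0.0]
-> [457.5 355.3   1.7]
[345 305] (array([481.05822924, -31.09019464,  89.07693237]), np.float64(138.65625), np.float64(931.0))
[305 216] (array([482.87286145, -29.00454613,  89.24998583]), np.float64(105.234375), np.float64(620.0))
```

Emit:
move_arm --pt "58 4 -4 10 0.002 0 -0.01" --pt "58 0 0 5 0 0 0" --pt "58 0 0 0 0 0 0"

```text
time: 11.92
tool_pos: [0.4579, 0.3567, 0.0168]
tool_rot: [3.138, -0.003, 1.508]
contact_force: [0.3, -0.3, -0.1]
opening: 0.0582
```

```bash
python3 - <<'E'
from plan import *
plan((457.5,355.5,2,86.4))
E
```

```text
at [457.9 356.7  16.8] [179.8  -0.2  86.4] open 58.2 F [ 0.3 -0.3 -0.1] t 11.93
[-1.0, -0.0, 15.0, 0.003, -0.003, 0.0]
-> [457.9 355.8   1.8]
```

Emit:
move_arm --pt "58 -1 0 6 0.003 -0.003 0" --pt "58 0 0 6 0 0 0"

```text
time: 12.18
tool_pos: [0.4582, 0.356, 0.0046]
tool_rot: [3.14, -0.0, 1.509]
contact_force: [-0.0, 0.1, 0.9]
opening: 0.0579
```

Emit:
move_arm --pt "58 0 0 2 0 0 0"

```text
time: 12.3
tool_pos: [0.458, 0.3558, 0.002]
tool_rot: [3.141, -0.0, 1.509]
contact_force: [0.0, -0.6, -0.3]
opening: 0.0578
```

Emit:
move_arm --pt "36 0 0 0 0 0 0" --pt "36 0 0 0 0 0 0" --pt "36 0 0 0 0 0 0" --pt "36 0 0 0 0 0 0"

```text
time: 12.8
tool_pos: [0.4579, 0.3556, 0.0018]
tool_rot: [3.141, 0.0, 1.508]
contact_force: [-0.3, 1.1, -1.6]
opening: 0.0391
```

Emit:
move_arm --pt "36 0 0 -20 0 0 0" --pt "36 0 0 -40 0 0 0"

```text
time: 13.05
tool_pos: [0.4556, 0.3543, 0.0596]
tool_rot: [-3.135, 0.005, 1.508]
contact_force: [0.7, 0.3, -2.1]
opening: 0.0394
```

```bash
python3 - <<'E'
from plan import *
plan((481.3,20,60,0))
E
```

```text
at [455.6 354.3  59.6] [-179.6    0.3   86.4] open 39.4 F [ 0.7  0.3 -2.1] t 13.05
[-37.0, 5.0, 0.0, -0.0, 0.0, 0.17]
[-35.0, 11.0, 0.0, -0.0, 0.0, 0.17]
[-33.0, 17.0, 0.0, -0.0, 0.0, 0.17]
[-30.0, 23.0, 0.0, 0.0, 0.0, 0.17]
[-25.0, 27.0, 0.0, 0.0, 0.0, 0.17]
[-21.0, 31.0, 0.0, 0.0, 0.0, 0.16]
[-15.0, 34.0, 0.0, 0.0, 0.0, 0.17]
[-9.0, 36.0, 0.0, 0.0, 0.0, 0.16]
[-3.0, 38.0, 1.0, 0.004, 0.007, 0.168]
-> [481.7  19.8  59.8]
```

Emit:
move_arm --pt "36 -37 5 0 0 0 0.17" --pt "36 -35 11 0 0 0 0.17" --pt "36 -33 17 0 0 0 0.17" --pt "36 -30 23 0 0 0 0.17" --pt "36 -25 27 0 0 0 0.17" --pt "36 -21 31 0 0 0 0.16" --pt "36 -15 34 0 0 0 0.17" --pt "36 -9 36 0 0 0 0.16" --pt "36 -3 20 0 0 0 0.12" --pt "36 0 8 0 0 0 0.04" --pt "36 0 0 0 0 0 0"

```text
time: 14.42
tool_pos: [0.475, 0.0215, 0.0637]
tool_rot: [-3.141, -0.002, -0.038]
contact_force: [-0.3, 0.2, -1.1]
opening: 0.0395
```

```bash
python3 - <<'E'
from plan import *
plan((481.8,17,40,0,-9.9))
E
```

```text
at [475.   21.5  63.7] [-1.8e+02 -1.0e-01 -2.2e+00] open 39.5 F [-0.3  0.2 -1.1] t 14.43
[3.0, 2.0, 12.0, -0.09, 0.0, -0.02]
[4.0, 1.0, 12.0, -0.083, 0.002, -0.018]
-> [481.9  17.2  39.8]
```

Emit:
move_arm --pt "36 3 2 12 -0.09 0 -0.02" --pt "36 4 1 8 -0.083 0 -0.018" --pt "36 0 0 2 0 0 0" --pt "36 0 0 0 0 0 0"

```text
time: 14.92
tool_pos: [0.4821, 0.0202, 0.0415]
tool_rot: [2.967, 0.002, 0.009]
contact_force: [0.3, 0.3, -1.8]
opening: 0.0395
```

```bash
python3 - <<'E'
from plan import *
import cv2
from h import *
plan((481.8,17,25,0,-9.9),(481.8,17,15,0,-9.9))
for n in("scene",):
    c=robot.read_camera(n); u,v=proj(c,[[.48,.03,.02]])[0].astype(int)
    cv2.imwrite(f'pics/p2{n}.png',cv2.resize(c['img'][v-70:v+70,u-95:u+95],None,fx=4,fy=4)[:,:,::-1])
E
```

```text
at [482.1  20.2  41.5] [1.7e+02 1.0e-01 5.0e-01] open 39.5 F [ 0.3  0.3 -1.8] t 14.93
[-0.0, 0.0, 17.0, 0.002, 0.0, 0.009]
-> [482.1  17.2  24.8]
[-0.3, -1.4, 9.7, -0.0, 0.0, 0.0]
-> [481.8  16.9  15. ]
```

View pics/p2scene.png

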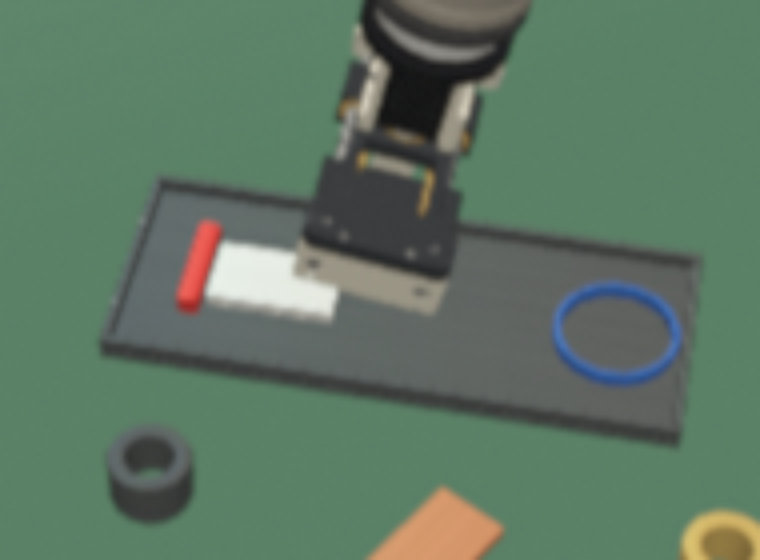

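Emit:
move_arm --pt "36 0 0 12 0 0 0.009" --pt "36 0 -1 6 0 0 0" --pt "36 0 -0.5 3 0 0 0" --pt "36 0 0 0 0 0 0"

```text
time: 15.48
tool_pos: [0.482, 0.0168, 0.0196]
tool_rot: [2.968, -0.001, -0.003]
contact_force: [-0.4, 0.4, -1.9]
opening: 0.0391
```

```bash
python3 - <<'E'
from plan import *
plan((481.8,16.8,13,0,-9.9))
E
```

```text
at [482.   16.8  19.6] [170.1  -0.   -0.2] open 39.1 F [-0.4  0.4 -1.9] t 15.47
[-0.2, -1.2, 6.5, 0.0, 0.0, -0.003]
-> [481.8  16.8  13. ]
```

Emit:
move_arm --pt "36 0 -0.6 3.5 0 0 0" --pt "36 0 -0.4 2 0 0 0"

```text
time: 15.72
tool_pos: [0.4823, 0.0167, 0.0139]
tool_rot: [2.968, -0.001, -0.003]
contact_force: [-0.5, -0.1, -3.1]
opening: 0.0394
```

Emit:
move_arm --pt "36 0 -0.2 1 0 0 0"

```text
time: 15.85
tool_pos: [0.4824, 0.0168, 0.0128]
tool_rot: [2.968, -0.001, -0.003]
contact_force: [-0.5, 0.5, -1.9]
opening: 0.0395
```

Emit:
move_arm --pt "36 0 -0.2 1 0 0 0"

```text
time: 15.98
tool_pos: [0.4824, 0.0168, 0.0124]
tool_rot: [2.968, -0.002, -0.003]
contact_force: [-3.4, 1.7, 13.1]
opening: 0.0393
```

Emit:
move_arm --pt "36 0 -0.1 0.7 0 0 0"

```text
time: 16.1
tool_pos: [0.4824, 0.0167, 0.0124]
tool_rot: [2.968, -0.002, -0.003]
contact_force: [-2.5, 1.2, 8.5]
opening: 0.0392
```

Contact at the expected height. Release and retreat along the tool axis.

Emit:
move_arm --pt "58 0 0 0 0 0 0" --pt "58 0 0 0 0 0 0" --pt "58 0 0 -15 0 0 0" --pt "58 0 0 -40 0 0 0" --pt "58 0 0 -40 0 0 0"

```text
time: 16.73
tool_pos: [0.4812, 0.0336, 0.1082]
tool_rot: [2.968, 0.002, -0.003]
contact_force: [0.2, 0.3, -1.4]
opening: 0.0584
```

```bash
python3 - <<'E'
from plan import *
plan((641.6,84.2,80,61))
E
```

```text
at [481.2  33.6 108.2] [ 1.701e+02  1.000e-01 -2.000e-01] open 58.4 F [ 0.2  0.3 -1.4] t 16.73
[23.0, -8.0, 3.0, 0.02, 0.01, -0.15]
[24.0, -4.0, 3.0, 0.02, 0.01, -0.15]
[24.0, -1.0, 3.0, 0.02, 0.02, -0.15]
[24.0, 3.0, 4.0, 0.02, 0.01, -0.15]
[23.0, 7.0, 4.0, 0.02, 0.02, -0.16]
[22.0, 10.0, 4.0, 0.03, 0.01, -0.15]
[19.0, 13.0, 4.0, 0.022, 0.018, -0.155]
-> [641.   84.1  79.8]
```

Emit:
move_arm --pt "58 23 -8 3 0.02 0.01 -0.15" --pt "58 24 -4 3 0.02 0.01 -0.15" --pt "58 24 -1 3 0.02 0.02 -0.15" --pt "58 24 3 4 0.02 0.01 -0.15" --pt "58 23 7 4 0.02 0.02 -0.16" --pt "58 22 10 4 0.03 0.01 -0.15" --pt "58 15 10 4 0.022 0.018 -0.14" --pt "58 3 2 0 0 0 0" --pt "58 0 0 0 0 0 0"

```text
time: 17.85
tool_pos: [0.646, 0.0918, 0.0937]
tool_rot: [3.134, -0.012, 1.084]
contact_force: [-0.6, 0.4, -0.2]
opening: 0.0584
```

```bash
python3 - <<'E'
from plan import *
import cv2
from h import *
plan((641.6,84.2,35,61))
for n in("scene","top"):
    c=robot.read_camera(n); u,v=proj(c,[[.48,.03,.02]])[0].astype(int)
    cv2.imwrite(f'pics/p3{n}.png',cv2.resize(c['img'][v-70:v+70,u-95:u+95],None,fx=4,fy=4)[:,:,::-1])
E
```

```text
at [646.   91.8  93.7] [179.5  -0.7  62.1] open 58.4 F [-0.6  0.4 -0.2] t 17.85
[-5.0, -0.0, 29.0, 0.0, -0.01, 0.01]
[-4.0, -1.0, 30.0, 0.008, -0.002, 0.01]
-> [641.4  84.5  34.6]
```

View pics/p3scene.png

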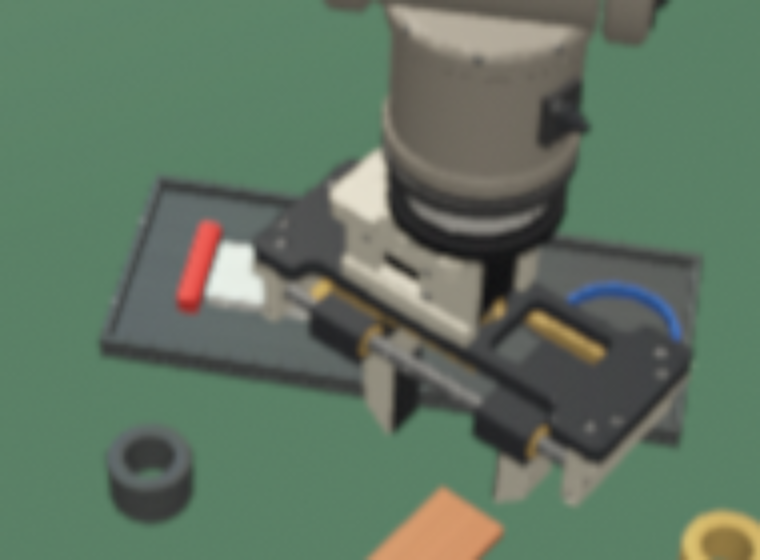

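View pics/p3top.png

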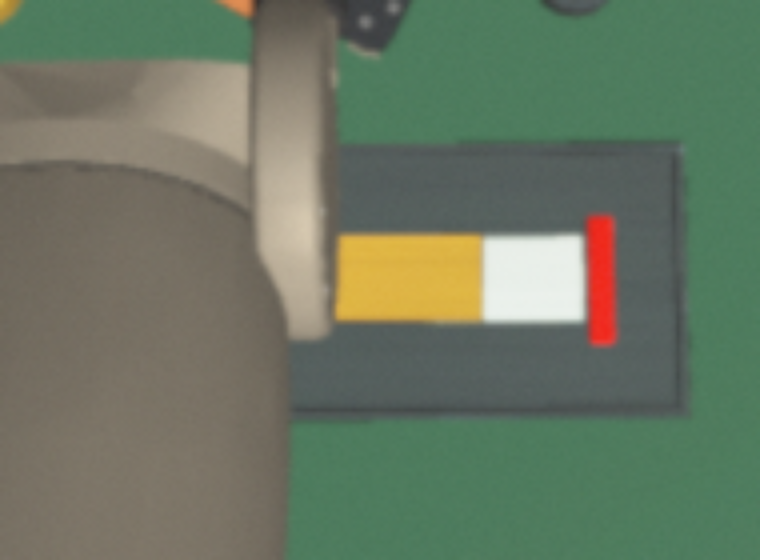

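Emit:
move_arm --pt "58 -5 0 29 0 -0.01 0.01" --pt "58 -4 -1 22 0.008 -0.002 0.01" --pt "58 0 0 6 0 0 0" --pt "58 0 0 0 0 0 0"

```text
time: 18.45
tool_pos: [0.6404, 0.0844, 0.0369]
tool_rot: [3.141, -0.001, 1.062]
contact_force: [-0.5, 0.5, 0.7]
opening: 0.058
```

```bash
python3 - <<'E'
from plan import *
plan((641.6,84.2,18,61))
E
```

```text
at [640.4  84.4  36.9] [179.9  -0.   60.8] open 58.0 F [-0.5  0.5  0.7] t 18.45
[0.0, 1.0, 19.0, 0.001, -0.001, -0.003]
-> [641.3  83.9  17.9]
```

Emit:
move_arm --pt "58 0 1 14 0 0 -0.003" --pt "58 0 0 6 0 0 0" --pt "58 0 0 2 0 0 0" --pt "58 0 0 0 0 0 0"

```text
time: 18.95
tool_pos: [0.6423, 0.0841, 0.0148]
tool_rot: [3.138, -0.002, 1.065]
contact_force: [0.6, -0.4, -0.5]
opening: 0.0582
```

```bash
python3 - <<'E'
from plan import *
import cv2
from h import *
plan((641.6,84.2,2,61))
c=robot.read_camera("scene"); u,v=proj(c,[[.64,.084,.02]])[0].astype(int)
cv2.imwrite(f'pics/p4.png',cv2.resize(c['img'][v-50:v+50,u-70:u+70],None,fx=4,fy=4)[:,:,::-1])
E
```

```text
at [642.3  84.1  14.8] [ 1.798e+02 -1.000e-01  6.100e+01] open 58.2 F [ 0.6 -0.4 -0.5] t 18.95
[-0.0, -1.0, 13.0, 0.003, -0.002, 0.0]
-> [641.5  84.5   1.8]
```

View pics/p4.png

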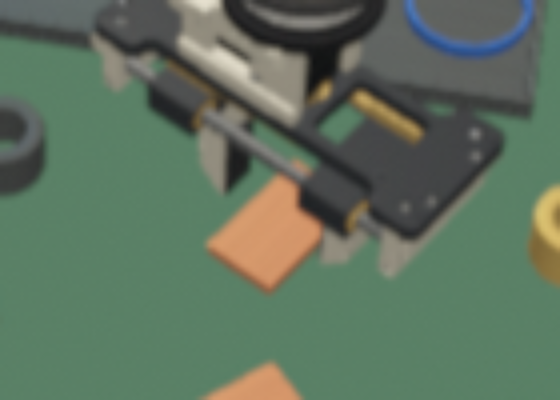

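Emit:
move_arm --pt "58 0 -0.8 6 0.003 -0.002 0" --pt "58 0 0 5 0 0 0"

```text
time: 19.25
tool_pos: [0.6423, 0.0845, 0.0042]
tool_rot: [3.14, -0.001, 1.065]
contact_force: [-0.1, -0.2, 0.0]
opening: 0.0578
```

Emit:
move_arm --pt "58 0 0 1.5 0 0 0"

```text
time: 19.38
tool_pos: [0.642, 0.0845, 0.0022]
tool_rot: [3.141, -0.001, 1.065]
contact_force: [0.3, -0.1, -0.5]
opening: 0.0581
```

Emit:
move_arm --pt "36 0 0 0 0 0 0" --pt "36 0 0 0 0 0 0" --pt "36 0 0 0 0 0 0" --pt "36 0 0 0 0 0 0"

```text
time: 19.88
tool_pos: [0.642, 0.0845, 0.002]
tool_rot: [3.141, -0.001, 1.065]
contact_force: [0.4, -0.6, -1.3]
opening: 0.0397
```

Emit:
move_arm --pt "36 0 0 -20 0 0 0" --pt "36 0 0 -40 0 0 0"

```text
time: 20.12
tool_pos: [0.6396, 0.0845, 0.0611]
tool_rot: [-3.136, 0.003, 1.065]
contact_force: [0.7, 0.3, -1.1]
opening: 0.0393
```

```bash
python3 - <<'E'
from plan import *
plan((481.8,66,60,0,-9.9))
# measure brass placed: edges along y in top picture, along tray mid line
from h import *
c=robot.read_camera("top"); f=c["img"].astype(float)
for x in (.47,.48,.49):
    ys=np.arange(-.08,.09,.0005)
    for z,nm in((.013,'st'),(.0129,'br')):
        P=proj(c,np.c_[np.full_like(ys,x),ys,np.full_like(ys,z)])
        v=cv2.remap(c["img"],P[:,0].astype(np.float32)[None],P[:,1].astype(np.float32)[None],cv2.INTER_LINEAR)[0].astype(float)
        white=(v[:,2]>150); yel=(v[:,0]>140)&(v[:,2]<0.55*v[:,0])&(v[:,1]>100)
        print(x,nm,ys[white][[0,-1]]*1000 if white.any() else 0, ys[yel][[0,-1]]*1000 if yel.any() else 0)
        break
cv2.imwrite(f'pics/t6.png',c["img"][:,:,::-1])
E
```

```text
at [639.6  84.5  61.1] [-179.7    0.2   61. ] open 39.3 F [ 0.7  0.3 -1.1] t 20.12
[-13.0, -18.0, 0.0, -0.02, -0.01, 0.15]
[-16.0, -16.0, 0.0, -0.02, -0.01, 0.15]
[-18.0, -14.0, 0.0, -0.02, -0.01, 0.15]
[-20.0, -11.0, -0.0, -0.03, -0.01, 0.15]
[-21.0, -8.0, -0.0, -0.02, -0.01, 0.15]
[-23.0, -4.0, -0.0, -0.03, -0.02, 0.16]
[-23.0, -1.0, 0.0, -0.023, -0.012, 0.153]
-> [481.4  65.8  60.4]
0.47 st [-65.5 -17.5] [-16.  44.]
0.48 st [-65.5 -17.5] [-16.  43.]
0.49 st [-65.5  65.5] [-16.   42.5]
```

View pics/t6.png

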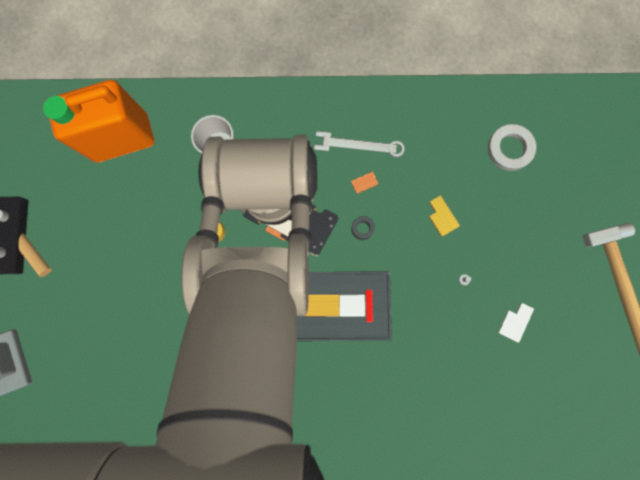

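Emit:
move_arm --pt "36 -13 -18 0 -0.02 -0.01 0.15" --pt "36 -16 -16 0 -0.02 -0.01 0.15" --pt "36 -18 -14 0 -0.02 -0.01 0.15" --pt "36 -20 -11 0 -0.03 -0.01 0.15" --pt "36 -21 -8 0 -0.02 -0.01 0.15" --pt "36 -23 -4 0 -0.03 -0.02 0.16" --pt "36 -15 0 0 -0.02 -0.01 0.13" --pt "36 -4 0 0 0 0 0.02" --pt "36 0 0 0 0 0 0"

```text
time: 21.3
tool_pos: [0.4904, 0.068, 0.0784]
tool_rot: [2.97, -0.038, -0.03]
contact_force: [-0.4, -1.0, -1.8]
opening: 0.039
```

```bash
python3 - <<'E'
from plan import *
plan((481.8,66,40,0,-9.9))
E
```

```text
at [490.4  68.   78.4] [170.2  -2.2  -1.7] open 39.0 F [-0.4 -1.  -1.8] t 21.3
[-10.0, -4.0, 38.0, -0.001, -0.033, -0.036]
-> [481.8  65.7  39.9]
```

Emit:
move_arm --pt "36 -10 -4 25 0 -0.033 -0.036" --pt "36 0 0 8 0 0 0" --pt "36 0 0 3 0 0 0" --pt "36 0 0 0 0 0 0"

```text
time: 21.8
tool_pos: [0.4852, 0.0658, 0.0431]
tool_rot: [2.971, -0.006, 0.004]
contact_force: [0.8, 0.0, -2.2]
opening: 0.0391
```

```bash
python3 - <<'E'
from plan import *
import cv2
from h import *
plan((481.8,64.4,25,0,-9.9))
c=robot.read_camera("scene"); u,v=proj(c,[[.48,.03,.02]])[0].astype(int)
cv2.imwrite(f'pics/p5.png',cv2.resize(c['img'][v-70:v+70,u-95:u+95],None,fx=4,fy=4)[:,:,::-1])
E
```

```text
at [485.2  65.8  43.1] [170.2  -0.3   0.2] open 39.1 F [ 0.8  0.  -2.2] t 21.8
[-4.0, -2.0, 18.0, -0.002, -0.006, 0.003]
-> [481.4  64.7  25. ]
```

View pics/p5.png

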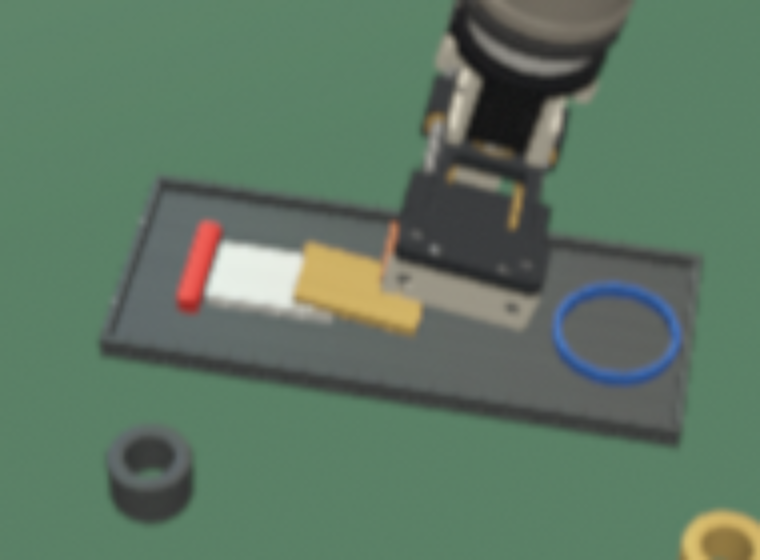

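Brass lies tilted on the steel as intended; continuing the copper's descent.

Emit:
move_arm --pt "36 -3.5 -2 12 0 -0.006 0.003" --pt "36 0 -1 6 0 0 0" --pt "36 0 -0.5 3 0 0 0" --pt "36 0 0 0 0 0 0"

```text
time: 22.35
tool_pos: [0.4822, 0.0657, 0.021]
tool_rot: [2.971, -0.002, -0.0]
contact_force: [0.4, 0.0, -1.9]
opening: 0.0394
```

```bash
python3 - <<'E'
from plan import *
plan((481.6,64.2,13,0,-9.9))
E
```

```text
at [482.2  65.7  21. ] [ 1.702e+02 -1.000e-01 -0.000e+00] open 39.4 F [ 0.4  0.  -1.9] t 22.35
[-0.6, 0.2, 8.2, -0.002, -0.002, -0.001]
-> [481.6  64.1  13. ]
```

Emit:
move_arm --pt "36 -0.5 0.2 4.5 -0.002 -0.002 0" --pt "36 0 0 2.5 0 0 0"

```text
time: 22.6
tool_pos: [0.482, 0.0643, 0.014]
tool_rot: [2.969, -0.0, -0.001]
contact_force: [-0.0, -0.5, -2.7]
opening: 0.0392
```

Emit:
move_arm --pt "36 0 -0.2 1 0 0 0"

```text
time: 22.72
tool_pos: [0.482, 0.0643, 0.0129]
tool_rot: [2.969, -0.0, -0.001]
contact_force: [0.2, 0.1, -1.3]
opening: 0.0395
```

Emit:
move_arm --pt "36 0 -0.1 0.8 0 0 0"

```text
time: 22.85
tool_pos: [0.482, 0.0643, 0.0125]
tool_rot: [2.969, -0.0, -0.001]
contact_force: [-3.0, 1.9, 11.5]
opening: 0.0392
```

Emit:
move_arm --pt "36 0 0 0.4 0 0 0"

```text
time: 22.98
tool_pos: [0.482, 0.0643, 0.0126]
tool_rot: [2.969, -0.001, -0.001]
contact_force: [-2.7, 0.5, 3.5]
opening: 0.0394
```

Emit:
move_arm --pt "58 0 0 0 0 0 0" --pt "58 0 0 0 0 0 0" --pt "58 0 0 -15 0 0 0" --pt "70 0 0 -40 0 0 0" --pt "70 0 0 -40 0 0 0"

```text
time: 23.6
tool_pos: [0.4809, 0.0808, 0.1081]
tool_rot: [2.969, 0.004, -0.001]
contact_force: [0.4, -0.5, 0.4]
opening: 0.069
```

```bash
python3 - <<'E'
from plan import *
plan((625.3,228,85,0))
E
```

```text
at [480.9  80.8 108.1] [ 1.701e+02  2.000e-01 -1.000e-01] open 69.0 F [ 0.4 -0.5  0.4] t 23.6
[36.0, -37.0, -1.0, 0.04, 0.0, -0.0]
[36.0, -37.0, 1.0, 0.04, 0.0, -0.0]
[36.0, -37.0, 2.0, 0.05, 0.0, -0.0]
[36.0, -38.0, 4.0, 0.043, 0.004, -0.001]
-> [625.  228.2  85.2]
```

Emit:
move_arm --pt "70 36 -37 -1 0.04 0 0" --pt "70 36 -37 1 0.04 0 0" --pt "70 36 -37 2 0.05 0 0" --pt "70 25 -26 4 0.043 0.004 0" --pt "70 8 -8 0 0 0 0" --pt "70 0 0 0 0 0 0"

```text
time: 24.35
tool_pos: [0.6287, 0.2316, 0.0975]
tool_rot: [-3.132, -0.014, 0.002]
contact_force: [-0.1, -0.2, 0.4]
opening: 0.0699
```

```bash
python3 - <<'E'
from plan import *
import cv2
from h import *
plan((625.3,228,45,0))
for n in("scene","top"):
    c=robot.read_camera(n); u,v=proj(c,[[.48,.03,.02]])[0].astype(int)
    cv2.imwrite(f'pics/p6{n}.png',cv2.resize(c['img'][v-70:v+70,u-95:u+95],None,fx=4,fy=4)[:,:,::-1])
E
```

```text
at [628.7 231.6  97.5] [-1.794e+02 -8.000e-01  1.000e-01] open 69.9 F [-0.1 -0.2  0.4] t 24.35
[-4.0, 4.0, 52.0, -0.01, -0.014, 0.002]
-> [625.4 228.1  45.4]
```

View pics/p6scene.png

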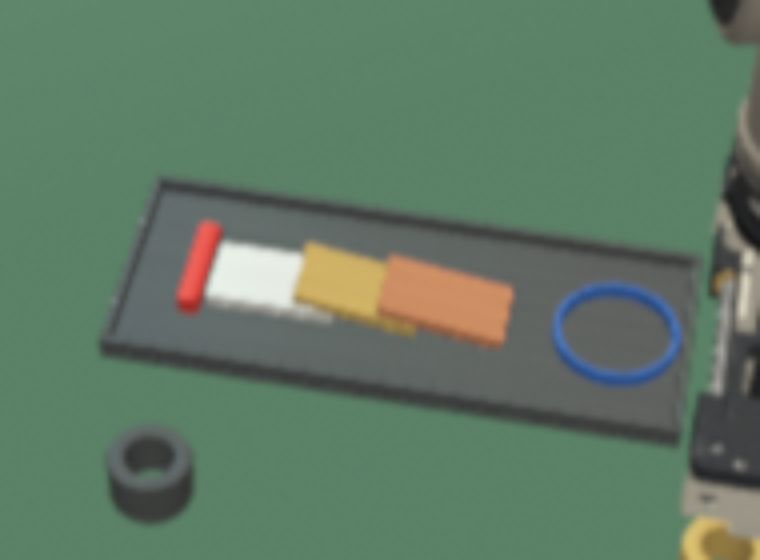

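View pics/p6top.png

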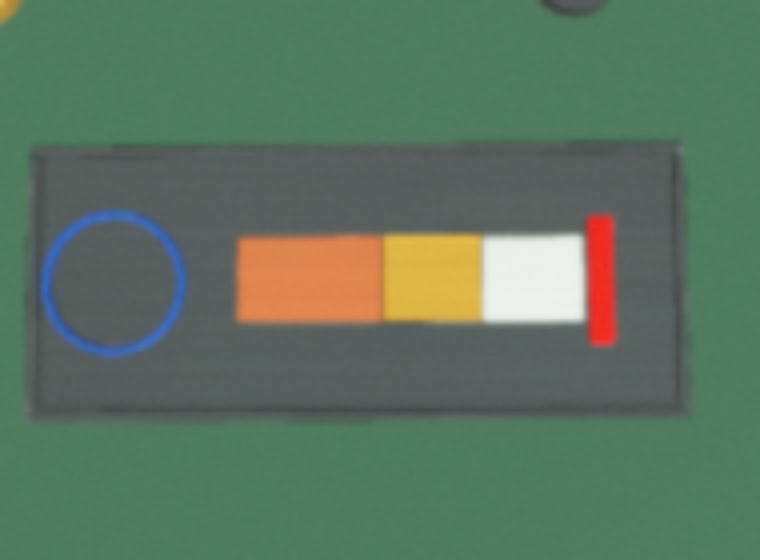

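Emit:
move_arm --pt "70 -4 4 35 -0.01 -0.014 0.002" --pt "70 0 0 10 0 0 0" --pt "70 0 0 4 0 0 0" --pt "70 0 0 0 0 0 0"

```text
time: 24.95
tool_pos: [0.6247, 0.2263, 0.0508]
tool_rot: [-3.141, -0.002, -0.001]
contact_force: [0.5, -0.1, -0.4]
opening: 0.0699
```

```bash
python3 - <<'E'
from plan import *
import cv2
from h import *
plan((625.3,228,12,0))
c=robot.read_camera("scene"); u,v=proj(c,[[.625,.228,.02]])[0].astype(int)
cv2.imwrite(f'pics/p7.png',cv2.resize(c['img'][v-50:v+50,u-70:u+70],None,fx=4,fy=4)[:,:,::-1])
E
```

```text
at [624.7 226.3  50.8] [-1.8e+02 -1.0e-01 -1.0e-01] open 69.9 F [ 0.5 -0.1 -0.4] t 24.95
[1.0, -2.0, 39.0, -0.0, -0.002, -0.001]
-> [625.8 228.3  11.8]
```

View pics/p7.png

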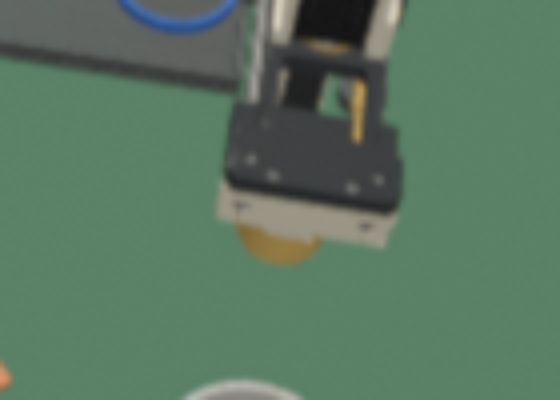

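Emit:
move_arm --pt "70 0.5 -1.5 20 0 -0.002 0" --pt "70 0 0 12 0 0 0" --pt "70 0 0 4 0 0 0" --pt "70 0 0 0 0 0 0"

```text
time: 25.5
tool_pos: [0.626, 0.2282, 0.0134]
tool_rot: [-3.141, -0.002, -0.001]
contact_force: [-0.0, 0.9, -0.8]
opening: 0.0703
```

Emit:
move_arm --pt "70 0 0 4 0 0 0"

```text
time: 25.62
tool_pos: [0.6264, 0.2283, 0.0097]
tool_rot: [-3.141, -0.003, -0.001]
contact_force: [0.0, 0.3, 0.5]
opening: 0.0703
```

Emit:
move_arm --pt "40 -0.5 0 -2.5 0 0 0" --pt "40 0 0 0 0 0 0" --pt "40 0 0 0 0 0 0" --pt "40 0 0 0 0 0 0" --pt "40 0 0 0 0 0 0" --newtons 35

```text
time: 26.25
tool_pos: [0.6261, 0.2283, 0.0128]
tool_rot: [-3.14, -0.004, -0.001]
contact_force: [-0.3, -0.3, -1.1]
opening: 0.0433
```

Emit:
move_arm --pt "40 0 0 -20 0 0 0" --pt "40 0 0 -40 0 0 0"

```text
time: 26.5
tool_pos: [0.6232, 0.2276, 0.0711]
tool_rot: [3.141, 0.005, -0.001]
contact_force: [0.3, 0.3, -2.0]
opening: 0.0435
```

```bash
python3 - <<'E'
from plan import *
plan((480.4,159,70,0))
E
```

```text
at [623.2 227.6  71.1] [ 1.799e+02  3.000e-01 -1.000e-01] open 43.5 F [ 0.3  0.3 -2. ] t 26.5
[-48.0, 23.0, 1.0, 0.0, 0.0, -0.0]
[-47.0, 23.0, 0.0, 0.0, 0.0, -0.0]
[-48.0, 23.0, 1.0, 0.001, 0.005, -0.001]
-> [480.1 158.7  69.9]
```

Emit:
move_arm --pt "40 -48 23 0 0 0 0" --pt "40 -47 23 0 0 0 0" --pt "40 -30 15 0 0 0.005 0" --pt "40 -10 5 0 0 0 0" --pt "40 0 0 0 0 0 0"

```text
time: 27.12
tool_pos: [0.4903, 0.1614, 0.0807]
tool_rot: [-3.139, -0.018, -0.001]
contact_force: [0.8, -0.2, -2.4]
opening: 0.0434
```

```bash
python3 - <<'E'
from plan import *
plan((480.4,159,45,0))
E
```

```text
at [490.3 161.4  80.7] [-1.798e+02 -1.000e+00 -1.000e-01] open 43.4 F [ 0.8 -0.2 -2.4] t 27.12
[-11.0, 3.0, 36.0, -0.003, -0.018, -0.001]
-> [480.  158.5  44.5]
```

Emit:
move_arm --pt "40 -10 3 24 -0.003 -0.018 0" --pt "40 0 0 8 0 0 0" --pt "40 0 0 3 0 0 0" --pt "40 0 0 0 0 0 0"

```text
time: 27.62
tool_pos: [0.4869, 0.1602, 0.0467]
tool_rot: [-3.14, -0.008, -0.001]
contact_force: [-0.6, 0.3, -2.3]
opening: 0.0432
```

```bash
python3 - <<'E'
from plan import *
import cv2
from h import *
plan((480.4,159,30,0))
c=robot.read_camera("scene"); u,v=proj(c,[[.48,.10,.02]])[0].astype(int)
cv2.imwrite(f'pics/p8.png',cv2.resize(c['img'][v-60:v+60,u-90:u+90],None,fx=4,fy=4)[:,:,::-1])
E
```

```text
at [486.9 160.2  46.7] [-179.9   -0.5   -0. ] open 43.2 F [-0.6  0.3 -2.3] t 27.62
[-7.0, 1.0, 17.0, -0.002, -0.008, -0.001]
-> [480.1 159.3  29.6]
```

View pics/p8.png

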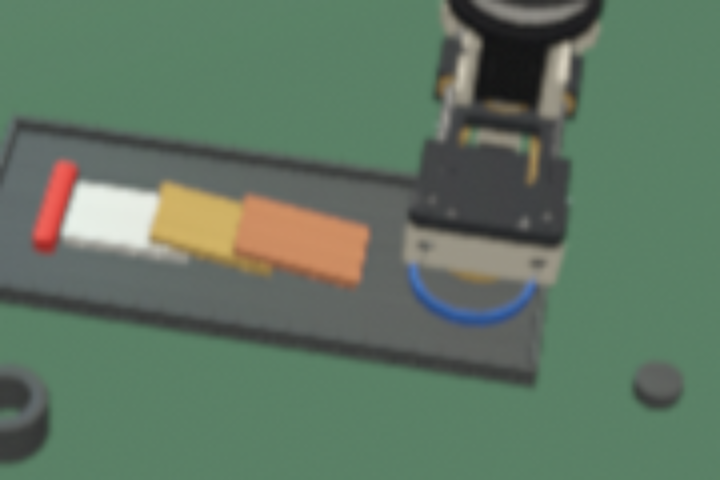

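Emit:
move_arm --pt "40 -6.5 1 10 0 -0.008 0" --pt "40 0 0 5 0 0 0" --pt "40 0 0 2 0 0 0" --pt "40 0 0 0 0 0 0"

```text
time: 28.18
tool_pos: [0.4808, 0.1594, 0.0292]
tool_rot: [-3.14, -0.002, -0.001]
contact_force: [-0.2, 0.0, -2.4]
opening: 0.0433
```

Emit:
move_arm --pt "40 0 0 4 0 0 0" --pt "40 0 0 2 0 0 0"

```text
time: 28.42
tool_pos: [0.4811, 0.1595, 0.0232]
tool_rot: [-3.14, -0.002, -0.001]
contact_force: [-0.0, 0.4, -3.4]
opening: 0.0434
```

Emit:
move_arm --pt "40 0 0 3 0 0 0" --pt "40 0 0 1.5 0 0 0"

```text
time: 28.68
tool_pos: [0.4812, 0.1595, 0.0183]
tool_rot: [-3.14, -0.002, -0.001]
contact_force: [0.1, 0.3, -2.4]
opening: 0.0431
```

Emit:
move_arm --pt "40 0 0 1 0 0 0"

```text
time: 28.8
tool_pos: [0.4812, 0.1595, 0.0176]
tool_rot: [-3.139, -0.003, -0.001]
contact_force: [-2.8, -0.7, 10.1]
opening: 0.0432
```

Emit:
move_arm --pt "40 0 0 0.5 0 0 0"

```text
time: 28.92
tool_pos: [0.4812, 0.1595, 0.0176]
tool_rot: [-3.14, -0.003, -0.001]
contact_force: [-3.5, -0.2, 6.4]
opening: 0.0433
```

Seated on the floor (z 17.6 vs 17.8 expected). Release and retreat.

Emit:
move_arm --pt "62 0 0 0 0 0 0" --pt "62 0 0 0 0 0 0" --pt "62 0 0 -10 0 0 0" --pt "62 0 0 -30 0 0 0" --pt "62 0 0 -50 0 0 0" --pt "62 -30 -50 -20 0 0 0" --pt "62 -30 -55 0 0 0 0" --pt "62 -10 -55 0 0 0 0" --pt "62 0 -50 0 0 0 0" --pt "62 0 -10 0 0 0 0" --pt "62 0 0 0 0 0 0"

```text
time: 30.3
tool_pos: [0.4125, 0.3856, 0.1387]
tool_rot: [-3.134, -0.013, -0.004]
contact_force: [-0.6, -1.5, 0.4]
opening: 0.0624
```

```bash
python3 - <<'E'
from plan import *
import cv2
from h import *
print(robot.observe()["tool_pos"],robot.observe()["qvel"].round(3))
for n in("scene","top"):
    c=robot.read_camera(n); u,v=proj(c,[[.48,.05,.02]])[0].astype(int)
    cv2.imwrite(f'pics/z{n}.png',cv2.resize(c['img'][v-70:v+70,u-95:u+95],None,fx=4,fy=4)[:,:,::-1])
    cv2.imwrite(f'pics/zf{n}.png',c['img'][:,:,::-1])
f=c["img"].astype(float)
ye=(f[:,:,0]>190)&(f[:,:,2]<130); Z=np.zeros_like(ye); u,v=proj(c,[[.481,.159,.035]])[0].astype(int); Z[v-20:v+20,u-22:u+22]=1
ys,xs=np.nonzero(ye&Z); print(cv2.minEnclosingCircle((ray(c,np.c_[xs,ys],.035)[:,:2]*1000).astype(np.float32)))
E
```

```text
[0.41245435 0.38561275 0.13869236] [ 0.003 -0.003 -0.004 -0.002  0.007 -0.   ]
((480.64996337890625, 158.35385131835938), 21.393001556396484)
```

View pics/zscene.png

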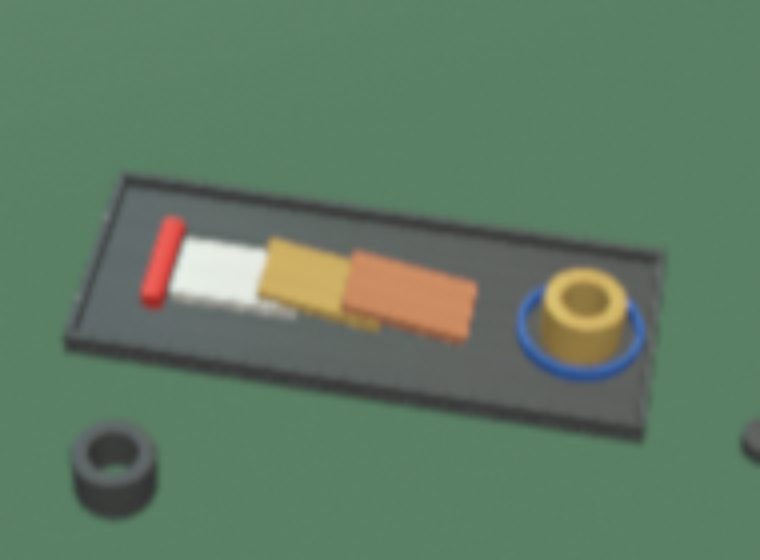

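View pics/zftop.png

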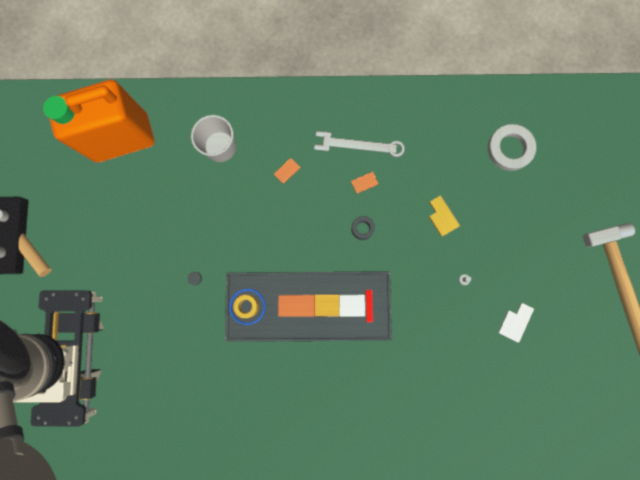

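All in place: the shingled row runs from (365,306) to (279,306) in the top view, the bush stands centred in the ring at (245,307), and the look-alikes are where they were. Handing in.

```bash
python3 -c "
from cell import robot
print(robot.hand_in())"
```

```text
the job is handed in; nothing more can be done
None
```

The kit tray is made up and handed in at about 30 s, inside the 96 s limit.

- **Plate row:** The silver steel plate lies flat about 1–2 mm from the red stop. The brass and then the large copper plate are each tilted about 10° with roughly a third overlap. The near end rides on the plate before it and the far end is on the tray floor.
- **Brass bush:** It stands upright in the blue ring, measured within about 1 mm of the ring's centre. The gripper touched down at the height expected for the tray floor.
- **Last pictures:** Both cameras show the full row and the bush in place. The notched plates, the dark bush and the small copper pieces show no sign of having moved.

The first grasp of the steel plate missed because the fingers closed above it. I checked that the plate had not moved and repeated the grasp. The two cameras disagreed by about 2 mm on where the steel plate ended up, which is within their calibration. The highest contact force I saw was about 22 N, when setting the steel plate down.

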